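Zero a bench comparator on its master bar and load a spacer

ROBOT

A 6-joint arm with a two-finger parallel gripper is mounted at the origin on the work surface. World frame = base frame: x ahead of the robot, y to its left, z up, the work surface at z = 0. Lengths are in m, angles in rad, forces in N, time in s.
With the tool pointing down it reaches from about 0.375 to 0.975 m from the base axis. Payload 3.8 kg.
Tool frame: the origin (TCP) lies midway between the tips of the shut fingers; the grasp point (between the pads) lies 19 mm behind it; z points along the fingers, y is the line along which they close (so a half turn about z gives the same grasp; the last joint's range is limited). The gripper opens to 85 mm and grips with 20 to 120 N. Pads are 22 mm wide; open, the fingers measure 114 mm over their backs; the gripper's body (76 mm by 85 mm) begins 54 mm behind the grasp point. The pads swing forward as they close: fully open they stand 13 mm farther back than shut.
Start: joints at [-1.317, 0.264, 1.604, -0, 1.274, -0.037], TCP at [0.194, -0.647, 0.231] pointing down, gripper open.
Joint ranges: [-2.63, 2.63], [-0.94, 2.18], [0.31, 2.57], [-1.31, 4.45], [0, 2.66], [-2.55, 2.55]. Speed limits (rad/s): [2.57, 2.57, 3.14, 3.14, 3.14, 3.14].

INTERFACE

Orientations are given as a rotation vector (axis times angle).
In Python, from workcell import read_state, vision, ticket gives the robot as it stands. The module is installed in compiled form; this text tells all that it offers.
- The arm moves only by the tool jog_arm, never from a script. Its arguments are lists of equal length, an entry for each row: "turn": the turn, a rotation vector about the tool's x, y, z in rad, a list of three; "delta_pos": the shift along the tool's x, y, z in m, a list of three; "gripper": the finger opening in m, from 0 to 0.0854. In form: {"turn": [[rx, ry, rz], ...], "delta_pos": [[dx, dy, dz], ...], "gripper": [gripper, ...]}. A call has 1 to 20 rows; each row shifts and turns the commanded pose from where the row before left it, along the tool's axes as they then stand; what a row does not reach is not made up. A row lasts 1/12 s, in which the tool goes at most 41.7 mm and 7.16 degrees, less where a joint would pass 70% of its speed; a pose out of reach is approached as far as the arm can. A call with a gripper value outside its range is refused whole. The fingers move at their own pace and stop on an object; "grip_force" is the grip in N (left out, the last holds). Time passes only in rows, so rows that do not move let the fingers close. It gives the time, the measured TCP pose, the force, the opening and the grip force at its end, in the units of the state.
- read_state(): the state, without advancing time (a new reading comes with each control period).
- vision.read_camera(name): name is "scene" or "top" or "wrist"; returns the picture (400x640x3 uint8, red, green, blue); there is no depth.
- vision.calibration(name): a dict with "vfov" (degrees; the focal length in pixels is half the picture's height over the tangent of half this angle, whatever the lens; pixels are square), "cx", "cy" (the principal point, pixels), "dist" ([k1, k2, p1, p2, k3] as OpenCV has them; the pictures are not rectified), "R" (3x3) and "t" (3): a world point X has camera coordinates R X + t; the wrist camera has in their place "mount" (4x4, takes a point from camera to tool coordinates, whose origin is the TCP and whose axes are the flange's). Camera axes: x right, y down, z forward; pixel columns grow to the right and rows downward; lengths in m; the calibration is good to about 2 mm. A picture is of the moment at which its call begins: read the wrist's pose just before it. calibration takes no time and is no camera call.
- ticket.finish_job(): hands the job in; it is judged then, once.
The state is a dict: "time": time; "q": joint angles; "joint_vel": joint speeds; "joint_torque": joint torques, N m; "tool_pos": TCP position; "tcp_rot": TCP orientation; "wrist_force": force on the tool from outside, world axes, zero at the start; "torque": the same for the moment, N m; "width": opening from 0.0 (shut) to 1.0 (fully open); "grip_force": force on a finger pad.
Only numpy, scipy, OpenCV 4.12 (cv2) and the standard library are available. Lean on these libraries where they do the work, as an engineer would, in place of code of your own. Each camera call takes 0.05 s, during which the arm holds its last target. There are 200 camera calls.

TASK

With the master bar lying in the bench comparator, slide the tailstock in by its fin until the dial points at the zero mark, and let go of it. Leave the tailstock where it is set; lift out the master and lay it flat and gently on the rubber pad, then slide the spacer in from the open front, between tailstock face and sprung shoe, press it home against the rear fence firmly but with no more than about 25 N, and leave it lying flat in the gauge. Do not disturb the other things on the bench.

Things in the scene. Friction and masses are not known exactly. Their poses are not given: they have to be found in the camera images.
- comparator: Bench comparator: fixed grey base 105 x 265 mm, flat steel bed on top at z = 20. Its y axis is the measuring axis: grey gauge head with white dial on top (70 mm high) at +y, tailstock at -y. Origin: underside, on the measuring axis; x = 0 is also the middle of a seated 24 mm wide bar. The open loading front is -x (edge at x = -60); rear edge at x = 45.
- shoe_mid (a point): Middle of the sprung steel shoe's possible rest places (comparator x 0, y 33, z 33). The shoe (16 mm high) juts from the head to -y. Its flat contact face (comparator x -8 to 10) really rests up to 4 mm either way in y: the head is clamped differently each time. In front of the face the shoe falls back in a 30 degree ramp (x -8 to -30, 12.7 mm deep): a bar slid along +x pushes it back.
- fence: Low black rubber-buffered rear fence on the bed: 8 mm deep, 38 mm long (comparator y -10 to 28), 8 mm high, a 6 mm high steel backing behind. It yields 1 mm per 15 N of push. Its front face is at comparator x = 12, so a 24 mm wide bar pressed to it has its middle at x = 0. Origin: the point of the bed at comparator x = 0, y = 0; axes as the comparator.
- shoe (a joint): Dial reading: how far the shoe is pushed back to +y, in m: 0 at rest, 0.005 at the zero mark, 0.013 at its hard stop. Spring: 2 N at rest plus 0.4 N per mm. The black pointer turns 20 degrees clockwise from above per mm; the zero mark is the long thick one on the dial's -x side, the short ticks are 20 degrees apart.
- tailstock: Tailstock sliding along the comparator's y on the bed, travel 45 mm, held by about 9 N of friction, stays where left. Grey block 40 x 44 x 28 mm; dark grip fin on top 18 (x) x 30 (y) mm, middle at x 0, y -4, z 28 to 54. Origin: underside centre, on the bed; flat measuring face at y = 22 (x -12 to 14), small bevel at its front corner. Axes as the comparator.
- master: Master bar: plain polished steel block 24 x 60 x 30 mm (x, y, z), 0.33 kg, at first loose on the comparator's bed between tailstock and shoe, its 60 mm length along the measuring axis, touching neither. Origin: centre of its underside.
- spacer: The part: aluminium spacer, block 24 x 63 x 26 mm (x, y, z) with two round bosses of 14 mm diameter, 6 mm high, on top at y = -21 and 21; about 0.11 kg. Origin: centre of its underside. It starts on the bench and is 3 mm longer than the master, so that the dial should read 0.008 with it in a correctly zeroed gauge.
- pad: Black rubber pad, 120 x 100 x 3 mm, fixed on the bench; origin: centre of its underside.
- carton: Bystander: cardboard carton 80 x 110 x 60 mm, origin at its underside.
- screwdriver: Bystander: screwdriver with black handle lying on the bench.
- cap: Bystander: steel connector cap, 28 mm diameter, 18 mm high, origin at its underside.
There are look-alikes about, which are no part of the job. Leave any red look-alike of the master alone.

How it is judged:
By the outcome, as a careful person would: the job done as asked, in the order asked, and still so for the second after the job is handed in, with the robot touching nothing.
It also fails if it takes over 72 s, if anything falls off the work surface, if the arm or the gripper's body presses on something with over 40 N, if the wrist force passes 120 N, or if a joint passes its speed limit or range.

## Working session

There is one attempt and no reset: what is moved stays moved. The work goes in short steps, Python scripts to look and compute and a tool call to move; the robot and the scene stay as the last step left them, time stands still between calls to the robot, and variables do not carry over. Pictures are saved under pics/ and viewed, at most 10 in all, crops included, and the job is handed in when it is done.

Besides the shell and the picture viewer there is one more tool, called as a command line: name --argument value ..., lists and objects as JSON in quotes. jog_arm: Moves the arm, as the interface text tells. Its arguments: {"type":"object","properties":{"turn":{"type":"array","items":{"type":"array","items":{"type":"number"}}},"delta_pos":{"type":"array","items":{"type":"array","items":{"type":"number"}}},"gripper":{"type":"array","items":{"type":"number"}},"grip_force":{"type":"number"}},"required":["turn","delta_pos","gripper"]}

```bash
mkdir -p pics
cat > h.py <<'E'
import numpy as np, cv2
from workcell import read_state, vision, ticket
from scipy.spatial.transform import Rotation as Ro
def cam(n, s=None):
    c=vision.calibration(n); f=200/np.tan(np.radians(c['vfov'])/2)
    K=np.array([[f,0,c['cx']],[0,f,c['cy']],[0,0,1.]]); d=np.array(c['dist'],float)
    if 'mount' in c:
        M=np.array(c['mount']); T=np.eye(4); T[:3,:3]=Ro.from_rotvec(s['tcp_rot']).as_matrix(); T[:3,3]=s['tool_pos']
        C=np.linalg.inv(T@M); R,t=C[:3,:3],C[:3,3]
    else: R,t=np.array(c['R']),np.array(c['t'])
    return K,d,R,t
def ray(cm,uv):
    K,d,R,t=cm; p=cv2.undistortPoints(np.array(uv,float).reshape(-1,1,2),K,d).reshape(-1,2)
    v=np.c_[p,np.ones(len(p))]@R; return -R.T@t, v
def onz(cm,uv,z):
    o,v=ray(cm,uv); return o+v*((z-o[2])/v[:,2])[:,None]
def proj(cm,X):
    K,d,R,t=cm; return cv2.projectPoints(np.array(X,float).reshape(-1,3),cv2.Rodrigues(R)[0],t,K,d)[0].reshape(-1,2)
def save(n,im): cv2.imwrite('pics/'+n+'.png',im[...,::-1])
def rd(n): return cv2.imread('pics/'+n+'.png')[...,::-1]
E
python3 - <<'E'
from h import *
s=read_state(); print(s)
for n in ['scene','top','wrist']:
    save(n+'0',vision.read_camera(n)); K,d,R,t=cam(n,s); print(n,K[0,0],d,-R.T@t,R[2])
E
```

```text
{'time': 0.0, 'q': array([-1.31687499e+00,  2.64792151e-01,  1.60536975e+00,  1.23720534e-05,
        1.27368871e+00, -3.69316269e-02]), 'joint_vel': array([ 0.00012603,  0.00148572,  0.00015143,  0.00011633, -0.0001379 ,
       -0.00097185]), 'joint_torque': array([ 1.28276406e-03, -5.15108263e+01, -3.67312467e+01,  2.15581103e-04,
        1.30697750e-02,  7.88703375e-06]), 'tool_pos': array([ 0.19336874, -0.6459525 ,  0.22993804]), 'tcp_rot': array([-3.10620916e+00, -4.54930962e-01,  3.65325180e-04]), 'wrist_force': array([-0.64506842,  0.6861559 ,  0.59416069]), 'torque': array([0.05041313, 0.04229637, 0.0481889 ]), 'grip_force': 0.0, 'width': 0.9964763387834743}
scene 495.1877719417728 [-0.1012107  0.         0.         0.         0.       ] [1.02224076 0.27688296 0.90355252] [-0.45500361 -0.27058297 -0.84838468]
top 456.1428850443752 [-0.10917891  0.          0.          0.          0.        ] [ 0.50539926 -0.02439691  1.13613081] [ 0.04660419  0.02700635 -0.9985483 ]
wrist 351.7351949066251 [-0.05966683  0.          0.          0.          0.        ] [ 0.27293465 -0.6215878   0.37345238] [-0.31150262 -0.09087177 -0.94589029]
```

View pics/top0.png

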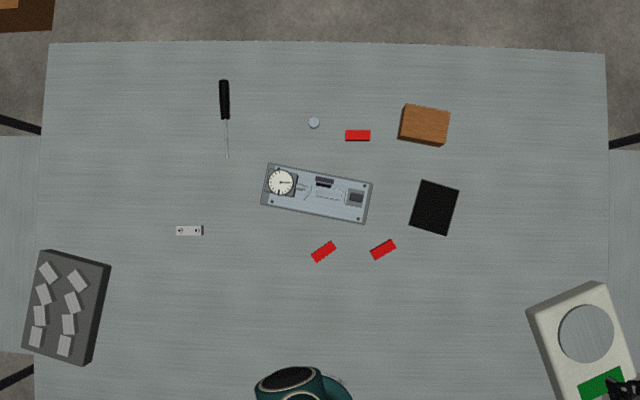

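View pics/scene0.png

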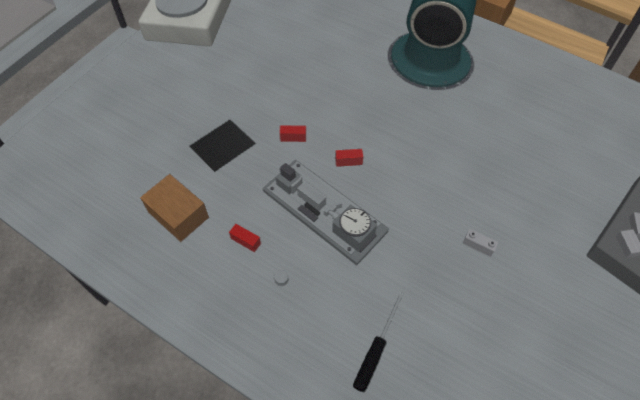

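The top view shows the comparator around (317,193), head at left (+y) and front toward the robot. The spacer is at (189,230), the pad at (434,208), and red look-alikes are at (323,251), (383,249) and (358,135). The scene view agrees. Next I'll get rough poses.

Run:
```python
from h import *
cm=cam('top')
im=rd('top0'); 
print('comp',onz(cm,[(268,163),(373,182),(365,224),(260,205)],0.02).round(4).tolist())
p=onz(cm,[(268,163),(373,182),(365,224),(260,205)],0.02); print(p.mean(0))
d=p[0]+p[3]-p[1]-p[2]; print('yaw of y axis-90',np.degrees(np.arctan2(-d[0],d[1])))
g=cv2.cvtColor(im,cv2.COLOR_RGB2GRAY)
def rect(mask,x0,y0,x1,y1,z):
    m=np.zeros_like(mask); m[y0:y1,x0:x1]=mask[y0:y1,x0:x1]
    c=max(cv2.findContours(m,0,1)[0],key=cv2.contourArea)
    q=onz(cm,c.reshape(-1,2),z)[:,:2].astype(np.float32); r=cv2.minAreaRect(q); return r
print('pad',rect((g<40).astype(np.uint8),395,165,475,250,.003))
print('spacer',rect((g>170).astype(np.uint8),165,215,215,245,.026))
R=((im[...,0]>150)&(im[...,1]<80)).astype(np.uint8)
for b in [(300,230,345,270),(365,230,405,270),(340,120,380,150)]: print('red',rect(R,*b,.03))
s=read_state(); print(Ro.from_rotvec(s['tcp_rot']).as_matrix().round(3)); print(vision.calibration('wrist')['mount'])
```

```text
comp [[0.6258, 0.1296, 0.02], [0.5852, -0.1298, 0.02], [0.482, -0.1124, 0.02], [0.5216, 0.1461, 0.02]]
[0.55364814 0.00837944 0.02      ]
yaw of y axis-90 -8.807913969763371
pad ((0.527247965335846, -0.2834438681602478), (0.09700288623571396, 0.11747988313436508), 74.78526306152344)
spacer ((0.46035441756248474, 0.3076874017715454), (0.0, 0.0), 0.0)
red ((0.4131178557872772, -0.011979587376117706), (0.02273545227944851, 0.059058353304862976), 36.53700637817383)
red ((0.422097772359848, -0.157263845205307), (0.022758115082979202, 0.057917673140764236), 31.55427360534668)
red ((0.6998919248580933, -0.09000809490680695), (0.022239794954657555, 0.058711763471364975), 1.39693021774292)
[[ 0.958  0.287 -0.   ]
 [ 0.287 -0.958  0.002]
 [ 0.    -0.002 -1.   ]]
[[ 3.79226078e-04 -9.45862056e-01 -3.24568678e-01  8.32248260e-02]
 [ 9.99999890e-01  4.48720139e-04 -1.39265801e-04 -8.48357584e-04]
 [ 2.77366739e-04 -3.24568589e-01  9.45862122e-01 -1.43504877e-01]
 [ 0.00000000e+00  0.00000000e+00  0.00000000e+00  1.00000000e+00]]
```

jog_arm --turn '[[0,0,-0.1249],[0,0,-0.1249],[0,0,-0.1249],[0,0,-0.1249],[0,0,-0.1249],[0,0,-0.1249],[0,0,-0.1249],[0,0,-0.1249],[0,0,-0.1249],[0,0,0],[0,0,0],[0,0,0],[0,0,0],[0,0,0],[0,0,0],[0,0,0],[0,0,0],[0,0,0],[0,0,0]]' --delta_pos '[[0,0,0],[0,0,0],[0,0,0],[0,0,0],[0,0,0],[0,0,0],[0,0,0],[0,0,0],[0,0,0],[0.0364,0.0132,0.0035],[0.0364,0.0132,0.0035],[0.0364,0.0132,0.0035],[0.0364,0.0132,0.0035],[0.0364,0.0132,0.0035],[0.0364,0.0132,0.0035],[0.0364,0.0132,0.0035],[0.0364,0.0132,0.0035],[0.0364,0.0132,0.0035],[0.0364,0.0132,0.0035]]' --gripper '[0.05,0.05,0.05,0.05,0.05,0.05,0.05,0.05,0.05,0.05,0.05,0.05,0.05,0.05,0.05,0.05,0.05,0.05,0.05]' --grip_force 50

```text
time: 1.73
tool_pos: [0.3808, -0.3057, 0.196]
tcp_rot: [2.388, 2.041, 0.0]
wrist_force: [0.5, -0.7, -0.5]
width: 0.584
grip_force: 0.0
```

jog_arm --turn '[[0,0,0],[0,0,0],[0,0,0],[0,0,0],[0,0,0],[0,0,0],[0,0,0],[0,0,0],[0,0,0],[0,0,0],[0,0,0],[0,0,0]]' --delta_pos '[[0.0364,0.0132,0.0035],[0.0364,0.0132,0.0035],[0.0364,0.0132,0.0035],[0.0364,0.0132,0.0035],[0.0364,0.0132,0.0035],[0.0364,0.0132,0.0035],[0.0364,0.0132,0.0035],[0.0364,0.0132,0.0035],[0.0364,0.0132,0.0035],[0.0364,0.0132,0.0035],[0,0,0],[0,0,0]]' --gripper '[0.05,0.05,0.05,0.05,0.05,0.05,0.05,0.05,0.05,0.05,0.05,0.05]'

```text
time: 2.73
tool_pos: [0.5675, 0.0334, 0.1605]
tcp_rot: [-2.383, -2.046, 0.002]
wrist_force: [-0.3, -0.6, -0.4]
width: 0.585
grip_force: 0.0
```

Run:
```python
from h import *
import pickle
s=read_state(); im=vision.read_camera('wrist'); save('w1',im); pickle.dump(s,open('w1.pkl','wb')); print(s['time'],s['tool_pos'],s['q'],s['wrist_force'])
print(Ro.from_rotvec(s['tcp_rot']).as_matrix().round(3))
```

```text
2.7333 [0.56748536 0.03335778 0.16051662] [ 1.49676237e-02  1.20061082e-01  1.90931505e+00 -1.26765951e-04
  1.11360937e+00  1.67109939e-01] [-0.27152913 -0.62357206 -0.39192161]
[[ 0.152  0.988 -0.001]
 [ 0.988 -0.152 -0.   ]
 [-0.    -0.001 -1.   ]]
```

View pics/w1.png

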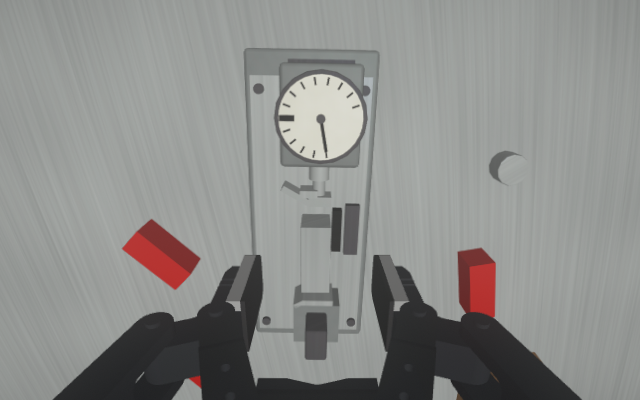

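The wrist view shows the dial centre at (320,119) with the pointer down at rest and the zero mark at left. The shoe tip is near (316,192), the master top spans (301–330, 215–290), the fence is at (337,230), and the fin is at (316,337). I'll zoom in for edges.

Run:
```python
from h import *
im=rd('w1')[165:365,235:385]; save('w1c',cv2.resize(im,None,fx=3,fy=3,interpolation=cv2.INTER_CUBIC))
```

```text
(no output)
```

View pics/w1c.png

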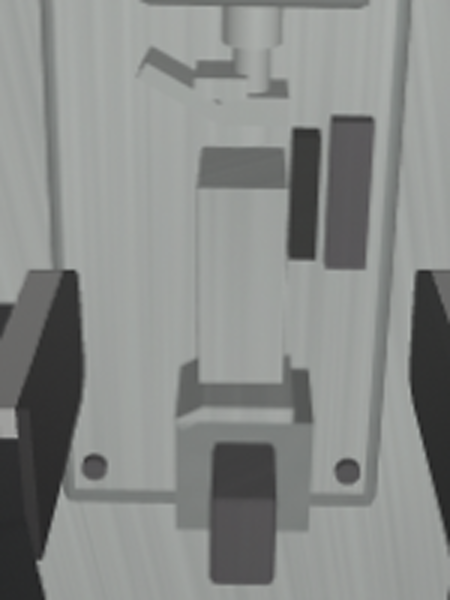

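```bash
cat >> h.py <<'E'
import pickle
def comp(O,th,P):
    P=np.atleast_2d(P)[:,:2]-O; c,s=np.cos(th),np.sin(th); return np.c_[P@[c,s],P@[-s,c]]
E
python3 - <<'E'
from h import *
s=pickle.load(open('w1.pkl','rb')); cm=cam('wrist',s)
C=lambda l:np.array(l)/3.+[235,165]
f=onz(cm,C([(292,128),(320,128),(290,259),(316,260)]),.028); print('fence',f.round(4).tolist())
b=onz(cm,[(246,50),(379,51),(257.5,331),(359.5,332)],.02); print('base',b.round(4).tolist())
ed=b[0]+b[1]-b[2]-b[3]; th=np.arctan2(-ed[0],ed[1]); bc=b.mean(0)[:2]
print('th',np.degrees(th), 'len',np.linalg.norm(ed)/2)
ex=np.array([np.cos(th),np.sin(th)]); ey=np.array([-ex[1],ex[0]])
Ob=bc+ex*.0075; Of=f.mean(0)[:2]-ex*.016-ey*.009
print('O base',Ob,'O fence',Of)
for n,p,z in [('master',[(197,188),(287,188),(199,383),(284,383)],.05),('fin',[(212,498),(275,498),(210,583),(272,583)],.074),('tsface',[(180,420),(312,420)],.048),('shoe tip',[(222,122),(290,124),(137,78)],.041),('shoe back',[(195,62),(288,81)],.041)]:
    print(n,(comp(Of,th,onz(cm,C(p),z))*1000).round(1).tolist())
d=onz(cm,[(320,119),(320,163),(276,119)],.09);print('dial',(comp(Of,th,d)*1000).round(1).tolist())
print('tcp',comp(Of,th,s['tool_pos'])*1000)
E
```

```text
fence [[0.5764, 0.0124, 0.028], [0.5842, 0.0112, 0.028], [0.5703, -0.0281, 0.028], [0.5777, -0.0296, 0.028]]
base [[0.5294, 0.145, 0.02], [0.6286, 0.129, 0.02], [0.485, -0.1093, 0.02], [0.5851, -0.1255, 0.02]]
th -9.80355468325969 len 0.2581713697561631
O base [0.56442528 0.00851567] O fence [ 0.55985065 -0.01467502]
master [[-13.8, 20.4], [9.8, 20.9], [-13.0, -39.6], [11.0, -39.1]]
fin [[-8.4, -59.5], [8.4, -59.2], [-8.8, -88.9], [8.5, -88.5]]
tsface [[-18.5, -53.7], [19.6, -52.9]]
shoe tip [[-7.6, 35.7], [10.5, 35.4], [-30.0, 47.5]]
shoe back [[-14.8, 52.2], [9.6, 47.5]]
dial [[-0.8, 109.2], [-0.2, 82.2], [-27.2, 108.7]]
tcp [[-0.65535883 48.63135858]]
```

jog_arm --turn '[[0,0,0.015],[0,0,0],[0,0,0],[0,0,0],[0,0,0],[0,0,0],[0,0,0],[0,0,0],[0,0,0],[0,0,0],[0,0,0],[0,0,0],[0,0,0],[0,0,0],[0,0,0]]' --delta_pos '[[0,0,0],[-0.031,0,0.01],[-0.031,0,0.02],[-0.031,0,0.02],[-0.03,0,0.02],[0,0,0.02],[0,0,0.01],[0,0,0.0075],[0,0,0],[0,0,0],[0,0,0],[0,0,0],[0,0,0],[0,0,0],[0,0,0]]' --gripper '[0.05,0.05,0.05,0.05,0.05,0.05,0.05,0.05,0.05,0.005,0.005,0.005,0.005,0.005,0.005]' --grip_force 40

```text
time: 4.03
tool_pos: [0.5475, -0.0893, 0.0554]
tcp_rot: [2.401, 2.024, 0.002]
wrist_force: [-2.0, 1.3, 6.0]
width: 0.198
grip_force: 41.2
```

jog_arm --turn '[[0,0,0],[0,0,0],[0,0,0],[0,0,0],[0,0,0],[0,0,0],[0,0,0],[0,0,0],[0,0,0],[0,0,0],[0,0,0],[0,0,0],[0,0,0]]' --delta_pos '[[0,0,-0.003],[0.0025,0,0],[0.0025,0,0],[0.0025,0,0],[0.0025,0,0],[0.0025,0,0],[0.0025,0,0],[0.0025,0,0],[0.0025,0,0],[0.0025,0,0],[0.0025,0,0],[0,0,0],[0,0,0]]' --gripper '[0.005,0.005,0.005,0.005,0.005,0.005,0.005,0.005,0.005,0.005,0.005,0.005,0.005]'

```text
time: 5.12
tool_pos: [0.5512, -0.0675, 0.0555]
tcp_rot: [2.398, 2.023, -0.003]
wrist_force: [5.4, -9.7, -12.3]
width: 0.202
grip_force: 42.9
```

Run:
```python
from h import *
im=vision.read_camera('scene'); save('s2',im); t=vision.read_camera('top'); save('t2',t); w=vision.read_camera('wrist')
a=cv2.resize(im[190:270,310:400],None,fx=5,fy=5,interpolation=cv2.INTER_CUBIC)
b=cv2.resize(w,(0,0),fx=.5,fy=.5); c=np.zeros((400,770,3),np.uint8); c[:,:450]=a; c[:200,450:]=b[:,:320]; save('s2c',c)
s=read_state(); print(s['tool_pos'],s['wrist_force'],s['time'])
```

```text
[ 0.5512399  -0.06747597  0.05547094] [  4.56944516 -10.40021792 -12.36003444] 5.2667
```

View pics/s2c.png

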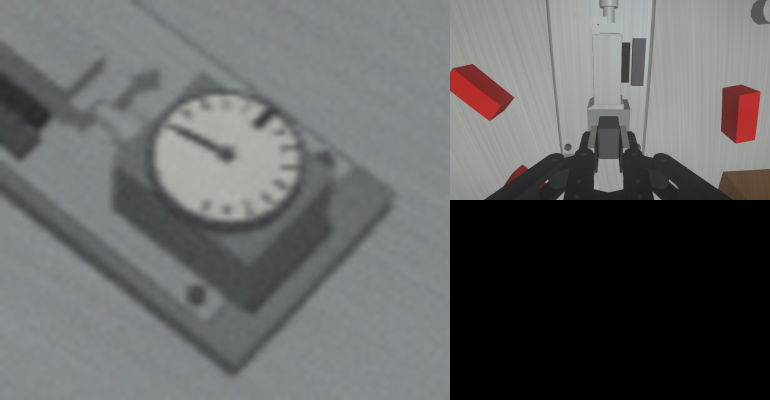

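```bash
cat > dial.py <<'E'
from h import *
O=np.array([0.55985,-0.01468]); TH=np.radians(-9.6)
def read(im,cm,z=.09):
    """pixels of the dial face cast onto its plane; centre from bright blob; pointer = dark pixels at mid radius"""
    g=cv2.GaussianBlur(cv2.cvtColor(np.ascontiguousarray(im),cv2.COLOR_RGB2GRAY),(0,0),.6).astype(float)
    vv,uu=np.mgrid[0:400,0:640]; P=comp(O,TH,onz(cm,np.c_[uu.ravel(),vv.ravel()],z))
    gr=((im.astype(int).min(2)>150)&(abs(im[...,0].astype(int)-im[...,2])<60)).ravel()
    near=np.hypot(P[:,0],P[:,1]-.109)<.045
    col=(im[...,0].astype(int)-im[...,2].astype(int)).ravel()
    warm=near&(col>12)&(g.ravel()>110)
    m=warm.reshape(400,640).astype(np.uint8)
    c=max(cv2.findContours(m,0,1)[0],key=cv2.contourArea)
    q=comp(O,TH,onz(cm,cv2.convexHull(c).reshape(-1,2),z)).astype(np.float32)
    ctr,ax,_=cv2.fitEllipse(q); R=np.mean(ax)/2
    D=P-ctr; r=np.hypot(*D.T)/R; a=np.degrees(np.arctan2(D[:,1],D[:,0]))
    G=g.ravel(); top=np.percentile(G[r<.8],80)
    def ang(lo,hi,sel=None):
        k=(r>lo)&(r<hi)
        if sel is not None: k&=abs((a-sel+180)%360-180)<14
        w=np.clip(top-G[k]-.25*(top-G[k].min()),0,None); v=D[k]/np.hypot(*D[k].T)[:,None]
        x,y=(w[:,None]*v).sum(0); return np.degrees(np.arctan2(y,x)), np.hypot(x,y)/w.sum()
    p,cp=ang(.25,.62); zr,cz=ang(.65,.88,180)
    return dict(ctr=(np.array(ctr)*1000).round(1),R=round(R*1000,1),ptr=round(p,1),conf=round(cp,2),zero=round(zr,1),czero=round(cz,2),mm=round(5-((p-zr+180)%360-180)/20,2))
E
python3 - <<'E'
from dial import *
s=pickle.load(open('w1.pkl','rb'))
print('w1',read(rd('w1'),cam('wrist',s)))
for n,c in [('scene0','scene'),('s2','scene')]: print(n,read(rd(n),cam(c)))
E
```

```text
w1 {'ctr': array([-6.8, 95.4]), 'R': np.float64(10.3), 'ptr': np.float64(-128.3), 'conf': np.float64(0.92), 'zero': np.float64(171.8), 'czero': np.float64(1.0), 'mm': np.float64(2.0)}Traceback (most recent call last):
  File "<stdin>", line 4, in <module>
  File "dial.py", line 12, in read
    c=max(cv2.findContours(m,0,1)[0],key=cv2.contourArea)
ValueError: max() iterable argument is empty
```

```bash
sed -i "s/warm=near.*/warm=near\&(g.ravel()>190 if g.ravel()[near].max()>205 else g.ravel()>165)/" dial.py
python3 - <<'E'
from dial import *
print(rd('w1')[100,310],rd('w1')[100,250],rd('w1')[135,340],rd('s2')[225,362],rd('s2')[232,345],rd('s2')[216,385],rd('t2')[180,275])
s=pickle.load(open('w1.pkl','rb'))
for n,c in [('w1','wrist'),('scene0','scene'),('s2','scene')]:
  try: print(n,read(rd(n),cam(c,s)))
  except Exception as e: print(n,e)
E
```

```text
[215 215 204] [152 155 153] [217 217 206] [170 171 166] [65 65 67] [130 135 137] [213 215 202]
w1 {'ctr': array([ -0.2, 109.7]), 'R': np.float64(25.0), 'ptr': np.float64(-80.3), 'conf': np.float64(1.0), 'zero': np.float64(-179.9), 'czero': np.float64(1.0), 'mm': np.float64(0.02)}
scene0 {'ctr': array([ 12.8, 113.1]), 'R': np.float64(18.8), 'ptr': np.float64(-127.9), 'conf': np.float64(0.71), 'zero': np.float64(174.6), 'czero': np.float64(1.0), 'mm': np.float64(2.12)}
s2 {'ctr': array([ 11.3, 113.7]), 'R': np.float64(22.2), 'ptr': np.float64(-95.2), 'conf': np.float64(0.9), 'zero': np.float64(176.4), 'czero': np.float64(1.0), 'mm': np.float64(0.58)}
```

```bash
sed -i "s/warm=near.*/warm=near\&(g.ravel()>(190 if g.ravel()[near].max()>205 else 148))/" dial.py
python3 - <<'E'
from dial import *
for n,c in [('scene0','scene'),('s2','scene'),('top0','top'),('t2','top')]: print(n,read(rd(n),cam(c)))
E
```

```text
scene0 {'ctr': array([ 10.5, 115. ]), 'R': np.float64(24.8), 'ptr': np.float64(-86.6), 'conf': np.float64(0.99), 'zero': np.float64(179.4), 'czero': np.float64(1.0), 'mm': np.float64(0.3)}
s2 {'ctr': array([ 10.2, 115.3]), 'R': np.float64(25.4), 'ptr': np.float64(-85.5), 'conf': np.float64(0.99), 'zero': np.float64(179.2), 'czero': np.float64(1.0), 'mm': np.float64(0.23)}
top0 {'ctr': array([ -2.4, 106.1]), 'R': np.float64(26.5), 'ptr': np.float64(-81.7), 'conf': np.float64(0.99), 'zero': np.float64(-179.6), 'czero': np.float64(1.0), 'mm': np.float64(0.11)}
t2 {'ctr': array([ -2.5, 106.1]), 'R': np.float64(25.4), 'ptr': np.float64(-81.6), 'conf': np.float64(0.99), 'zero': np.float64(-179.9), 'czero': np.float64(1.0), 'mm': np.float64(0.08)}
```

jog_arm --turn '[[0,0,0],[0,0,0],[0,0,0],[0,0,0],[0,0,0],[0,0,0]]' --delta_pos '[[0.001,0,0.0012],[0.001,0,0],[0.001,0,0],[0.001,0,0],[0,0,0],[0,0,0]]' --gripper '[0.005,0.005,0.005,0.005,0.005,0.005]'

```text
time: 5.77
tool_pos: [0.5518, -0.0644, 0.0554]
tcp_rot: [2.397, 2.023, -0.004]
wrist_force: [0.7, -13.9, -4.8]
width: 0.197
grip_force: 43.9
```

```bash
cat > rdial.py <<'E'
from dial import *
for c in ['top','scene']: print(c,read(vision.read_camera(c),cam(c)))
s=read_state(); print(s['tool_pos'],comp(O,TH,s['tool_pos'])*1000,s['wrist_force'],s['time'])
E
python3 rdial.py
```

```text
top {'ctr': array([ -2.5, 106.2]), 'R': np.float64(25.4), 'ptr': np.float64(-113.8), 'conf': np.float64(0.99), 'zero': np.float64(-179.6), 'czero': np.float64(1.0), 'mm': np.float64(1.71)}
scene {'ctr': array([ 10.5, 115.4]), 'R': np.float64(25.6), 'ptr': np.float64(-120.5), 'conf': np.float64(0.99), 'zero': np.float64(179.6), 'czero': np.float64(1.0), 'mm': np.float64(2.0)}
[ 0.55179751 -0.06440476  0.05545351] [[  0.35281238 -50.37132444]] [  0.16642236 -14.03001506  -4.71682712] 5.8667
```

jog_arm --turn '[[0,0,0],[0,0,0],[0,0,0],[0,0,0],[0,0,0],[0,0,0]]' --delta_pos '[[0.001,0,0.0005],[0.001,0,0],[0.001,0,0],[0.0004,0,0],[0,0,0],[0,0,0]]' --gripper '[0.005,0.005,0.005,0.005,0.005,0.005]'

```text
time: 6.37
tool_pos: [0.5523, -0.0616, 0.0554]
tcp_rot: [2.397, 2.022, -0.006]
wrist_force: [-1.6, -15.4, -0.6]
width: 0.198
grip_force: 44.4
```

```bash
python3 rdial.py
```

```text
top {'ctr': array([ -2.5, 106.1]), 'R': np.float64(25.4), 'ptr': np.float64(-170.9), 'conf': np.float64(1.0), 'zero': np.float64(-176.9), 'czero': np.float64(1.0), 'mm': np.float64(4.7)}
scene {'ctr': array([ 10.4, 115.4]), 'R': np.float64(25.5), 'ptr': np.float64(-167.9), 'conf': np.float64(0.99), 'zero': np.float64(-176.3), 'czero': np.float64(1.0), 'mm': np.float64(4.58)}
[ 0.55229558 -0.06164904  0.05545412] [[  0.38433481 -47.57112594]] [ -0.57431274 -14.8877005   -0.96524164] 6.4667
```

jog_arm --turn '[[0,0,0],[0,0,0],[0,0,0],[0,0,0],[0,0,0],[0,0,0],[0,0,0],[0,0,0],[0,0,0],[0,0,0],[0,0,0],[0,0,0],[0,0,0],[0,0,0],[0,0,0],[0,0,0]]' --delta_pos '[[0.0005,0,0],[0,0,0],[0,0,0],[0,0,0],[0,0,0],[0,0,0],[0,0,0],[0,0,-0.01],[0,0,-0.02],[0.01,0,-0.03],[0.03,0,-0.03],[0.03,0,-0.015],[0.02,0,0],[0,0,0],[0,0,0],[0,0,0]]' --gripper '[0.005,0.005,0.005,0.045,0.045,0.045,0.045,0.045,0.045,0.045,0.045,0.045,0.045,0.045,0.045,0.045]'

```text
time: 7.8
tool_pos: [0.5667, 0.0308, 0.1594]
tcp_rot: [-2.402, -2.025, 0.001]
wrist_force: [-0.5, -0.5, -0.0]
width: 0.527
grip_force: 0.0
```

```bash
cat > wd.py <<'E'
from dial import *
import sys
s=read_state(); im=vision.read_camera('wrist'); n=sys.argv[1]; save(n,im); pickle.dump(s,open(n+'.pkl','wb'))
print(read(im,cam('wrist',s)),comp(O,TH,s['tool_pos'])*1000,s['tool_pos'],s['wrist_force'],s['time'])
print('top',read(vision.read_camera('top'),cam('top')))
E
python3 wd.py w3
```

```text
{'ctr': array([  0. , 109.7]), 'R': np.float64(25.0), 'ptr': np.float64(-176.0), 'conf': np.float64(1.0), 'zero': np.float64(-179.5), 'czero': np.float64(1.0), 'mm': np.float64(4.82)} [[-0.7936388  45.95862448]] [0.56673194 0.03076738 0.15944946] [-0.54654852 -0.48814232 -0.03200343] 7.8Traceback (most recent call last):
  File "wd.py", line 5, in <module>
    print('top',read(vision.read_camera('top'),cam('top')))
                ~~~~^^^^^^^^^^^^^^^^^^^^^^^^^^^^^^^^^^^^^^
  File "dial.py", line 14, in read
    ctr,ax,_=cv2.fitEllipse(q); R=np.mean(ax)/2
             ~~~~~~~~~~~~~~^^^
cv2.error: OpenCV(4.12.0) /io/opencv/modules/imgproc/src/shapedescr.cpp:361: error: (-201:Incorrect size of input array) There should be at least 5 points to fit the ellipse in function 'fitEllipseNoDirect'
```

View pics/w3.png

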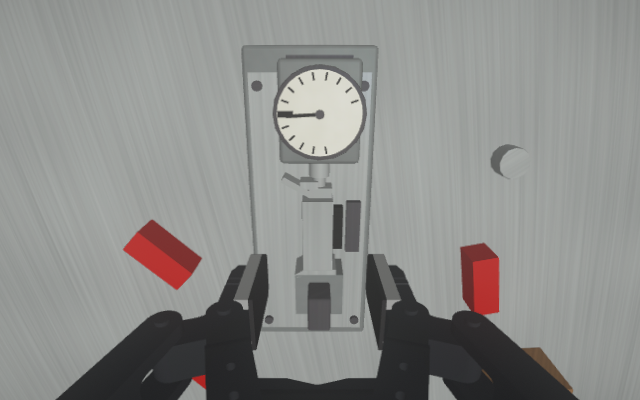

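The dial reads about 4.80 mm at (320,114), just short of zero. I'll give it one fine nudge.

jog_arm --turn '[[0,0,0],[0,0,0],[0,0,0],[0,0,0],[0,0,0],[0,0,0],[0,0,0],[0,0,0],[0,0,0],[0,0,0],[0,0,0],[0,0,0]]' --delta_pos '[[-0.03,0.001,0.01],[-0.033,0,0.03],[-0.03,0,0.03],[0,0,0.02],[0,0,0.0124],[0,0,0],[0,0,0],[0,0,0],[0,0,0],[0,0,0],[0.001,0,0],[0,0,0]]' --gripper '[0.045,0.045,0.045,0.045,0.045,0.045,0.005,0.005,0.005,0.005,0.005,0.005]'

```text
time: 8.9
tool_pos: [0.553, -0.0578, 0.0612]
tcp_rot: [2.4, 2.025, -0.002]
wrist_force: [-6.4, -3.7, 5.9]
width: 0.197
grip_force: 42.3
```

```bash
python3 rdial.py
```

```text
top {'ctr': array([ -2.4, 106.2]), 'R': np.float64(25.4), 'ptr': np.float64(-177.3), 'conf': np.float64(0.99), 'zero': np.float64(-179.6), 'czero': np.float64(1.0), 'mm': np.float64(4.89)}
scene {'ctr': array([ 10.3, 115.4]), 'R': np.float64(25.4), 'ptr': np.float64(-174.3), 'conf': np.float64(0.99), 'zero': np.float64(-178.9), 'czero': np.float64(1.0), 'mm': np.float64(4.77)}
[ 0.55300912 -0.05776843  0.06121575] [[  0.4407237  -43.62586858]] [-5.98353794 -3.87280441  4.8845874 ] 9.0
```

Push until the top pointer turns about −4° more (to −181).

jog_arm --turn '[[0,0,0],[0,0,0],[0,0,0],[0,0,0],[0,0,0]]' --delta_pos '[[0.0008,0,0],[0.0008,0,0],[0.0006,0,0],[0,0,0],[0,0,0]]' --gripper '[0.005,0.005,0.005,0.005,0.005]'

```text
time: 9.42
tool_pos: [0.553, -0.0577, 0.0612]
tcp_rot: [2.398, 2.024, -0.006]
wrist_force: [-7.6, -11.3, 6.4]
width: 0.2
grip_force: 42.3
```

```bash
python3 rdial.py
```

```text
top {'ctr': array([ -2.4, 106.2]), 'R': np.float64(25.4), 'ptr': np.float64(-177.3), 'conf': np.float64(0.99), 'zero': np.float64(-179.6), 'czero': np.float64(1.0), 'mm': np.float64(4.89)}
scene {'ctr': array([ 10.3, 115.2]), 'R': np.float64(25.5), 'ptr': np.float64(-175.2), 'conf': np.float64(0.99), 'zero': np.float64(-179.6), 'czero': np.float64(1.0), 'mm': np.float64(4.78)}
[ 0.55297622 -0.05771588  0.0611805 ] [[  0.39952032 -43.57953832]] [ -6.99171012 -10.81877092   5.38164863] 9.5167
```

jog_arm --turn '[[0,0,0],[0,0,0],[0,0,0],[0,0,0]]' --delta_pos '[[0.0006,0,0],[0.0005,0,0],[0,0,0],[0,0,0]]' --gripper '[0.005,0.005,0.005,0.005]'

```text
time: 9.85
tool_pos: [0.553, -0.0577, 0.0612]
tcp_rot: [2.397, 2.024, -0.008]
wrist_force: [-7.5, -15.3, 6.8]
width: 0.2
grip_force: 42.3
```

```bash
python3 rdial.py
```

```text
top {'ctr': array([ -2.5, 106.1]), 'R': np.float64(25.4), 'ptr': np.float64(-177.4), 'conf': np.float64(0.99), 'zero': np.float64(-179.6), 'czero': np.float64(1.0), 'mm': np.float64(4.89)}
scene {'ctr': array([ 10.3, 115.4]), 'R': np.float64(25.5), 'ptr': np.float64(-174.8), 'conf': np.float64(0.99), 'zero': np.float64(-179.3), 'czero': np.float64(1.0), 'mm': np.float64(4.77)}
[ 0.5530193  -0.05766762  0.06120933] [[  0.43395222 -43.52476479]] [ -8.0578541  -14.66664988   5.89482217] 9.95
```

jog_arm --turn '[[0,0,0],[0,0,0],[0,0,0]]' --delta_pos '[[0.0004,0,0],[0,0,0],[0,0,0]]' --gripper '[0.005,0.005,0.005]'

```text
time: 10.2
tool_pos: [0.553, -0.0575, 0.0612]
tcp_rot: [2.397, 2.024, -0.008]
wrist_force: [-8.3, -16.6, 5.4]
width: 0.193
grip_force: 42.3
```

```bash
python3 rdial.py
```

```text
top {'ctr': array([ -2.4, 106.2]), 'R': np.float64(25.4), 'ptr': np.float64(179.7), 'conf': np.float64(0.99), 'zero': np.float64(-179.8), 'czero': np.float64(1.0), 'mm': np.float64(5.03)}
scene {'ctr': array([ 10.3, 115.4]), 'R': np.float64(25.5), 'ptr': np.float64(-176.4), 'conf': np.float64(0.99), 'zero': np.float64(-179.8), 'czero': np.float64(1.0), 'mm': np.float64(4.83)}
[ 0.55305743 -0.05750319  0.06119445] [[  0.4441265  -43.35628687]] [ -8.54057124 -15.45853372   7.01097495] 10.3
```

jog_arm --turn '[[0,0,0],[0,0,0],[0,0,0],[0,0,0],[0,0,0],[0,0,0],[0,0,0],[0,0,0],[0,0,0],[0,0,0],[0,0,0],[0,0,0]]' --delta_pos '[[0,0,0],[0,0,0],[0,0,0],[0,0,-0.01],[0,0,-0.02],[0.01,0,-0.03],[0.03,0,-0.03],[0.03,0,-0.012],[0.02,0,0],[0,0,0],[0,0,0],[0,0,0]]' --gripper '[0.045,0.045,0.045,0.045,0.045,0.045,0.045,0.045,0.045,0.045,0.045,0.045]'

```text
time: 11.3
tool_pos: [0.5686, 0.0346, 0.1611]
tcp_rot: [2.402, 2.025, -0.001]
wrist_force: [-0.4, -0.7, -0.1]
width: 0.527
grip_force: 0.0
```

```bash
sed -i '$d' wd.py; python3 wd.py w4
python3 - <<'E'
from h import *
im=rd('w4')[170:300,260:380]; save('w4c',cv2.resize(im,None,fx=4.5,fy=4.5,interpolation=cv2.INTER_CUBIC))
E
```

```text
{'ctr': array([1.000e-01, 1.101e+02]), 'R': np.float64(25.0), 'ptr': np.float64(-179.8), 'conf': np.float64(1.0), 'zero': np.float64(-179.9), 'czero': np.float64(1.0), 'mm': np.float64(4.99)} [[ 0.41249276 50.06328087]] [0.56860571 0.03461341 0.16114399] [-0.43868355 -0.6996331  -0.06334951] 11.3
```

View pics/w4c.png

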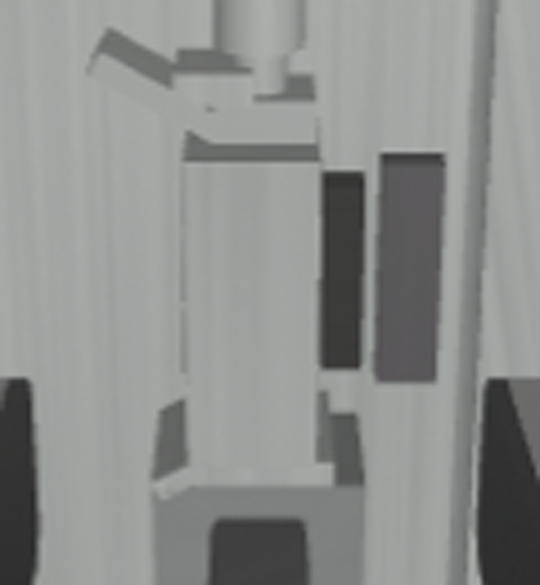

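Run:
```python
from dial import *
s=pickle.load(open('w4.pkl','rb')); cm=cam('wrist',s)
C=lambda l:np.array(l)/4.5+[260,170]
for n,p,z in [('master',[(187,160),(319,160),(187,466),(317,464)],.05),('fence',[(322,172),(365,172),(320,368),(361,369)],.028),('ts',[(190,483),(335,483),(155,487),(365,487)],.048),('shoe top',[(212,143),(317,143)],.041)]:
    print(n,(comp(O,TH,onz(cm,C(p),z))*1000).round(1).tolist())
print('tcp',comp(O,TH,s['tool_pos'])*1000,s['tool_pos'])
print('pad c in comp',comp(O,TH,[[.527,-.2834]])*1000,'spacer',comp(O,TH,[[.4604,.3077]])*1000)
```

```text
master [[-12.2, 40.4], [10.4, 40.4], [-13.2, -19.7], [10.7, -19.3]]
fence [[11.9, 29.9], [19.9, 29.8], [12.0, -11.1], [20.0, -11.3]]
ts [[-12.8, -24.6], [14.2, -24.6], [-19.4, -25.4], [19.9, -25.5]]
shoe top [[-8.2, 40.3], [10.4, 40.3]]
tcp [[ 0.41249276 50.06328087]] [0.56860571 0.03461341 0.16114399]
pad c in comp [[  12.4241278  -270.43520841]] spacer [[-151.82021445  301.28025057]]
```

jog_arm --turn '[[0,0,0],[0,0,0],[0,0,0],[0,0,0],[0,0,0],[0,0,0],[0,0,0],[0,0,0],[0,0,0],[0,0,0],[0,0,0],[0,0,0],[0,0,0]]' --delta_pos '[[-0.02,-0.0014,0.02],[-0.0195,0,0.035],[0,0,0.035],[0,0,0.02],[0,0,0.012],[0,0,0.0066],[0,0,0],[0,0,0],[0,0,0],[0,0,0],[0,0,0],[0,0,0],[0,0,0]]' --gripper '[0.045,0.045,0.045,0.045,0.045,0.045,0.045,0.045,0.01,0.01,0.01,0.01,0.01]' --grip_force 45

```text
time: 12.43
tool_pos: [0.5617, -0.004, 0.0345]
tcp_rot: [2.401, 2.023, 0.002]
wrist_force: [-1.5, -0.1, 5.7]
width: 0.27
grip_force: 46.2
```

```bash
python3 rdial.py
```

```text
top {'ctr': array([ -5.5, 122.2]), 'R': np.float64(14.0), 'ptr': np.float64(-86.3), 'conf': np.float64(0.9), 'zero': np.float64(-172.7), 'czero': np.float64(1.0), 'mm': np.float64(0.68)}
scene {'ctr': array([ 10.5, 115.2]), 'R': np.float64(25.7), 'ptr': np.float64(-177.7), 'conf': np.float64(0.99), 'zero': np.float64(179.5), 'czero': np.float64(1.0), 'mm': np.float64(4.86)}
[ 0.56171688 -0.00402018  0.0345603 ] [[ 0.0630092  10.82187463]] [-2.15991292 -0.19540432  4.46694193] 12.5333
```

jog_arm --turn '[[0,0,0],[0,0,0],[0,0,0],[0,0,0],[0,0,0],[0,0,0],[0,0,0],[0,0,0],[0,0,0],[0,0,0],[0,0,0],[0,0,0],[0,0,0],[0,0,0],[0,0,0],[0,0,0],[0,0,0],[0,0,0],[0,0,0]]' --delta_pos '[[0,0,-0.004],[0,0,-0.006],[0,0,-0.008],[0,0,-0.01],[0,0,-0.015],[0,0,-0.02],[0,0,-0.02],[-0.02,0,0],[-0.032,0.0015,0],[-0.032,0.0015,0],[-0.032,0.0015,0],[-0.032,0.0015,0],[-0.032,0.0015,0],[-0.032,0.0015,0],[-0.032,0.0015,0],[-0.025,0.001,0],[-0.012,0.001,0],[0,0,0],[0,0,0]]' --gripper '[0.01,0.01,0.01,0.01,0.01,0.01,0.01,0.01,0.01,0.01,0.01,0.01,0.01,0.01,0.01,0.01,0.01,0.01,0.01]'

```text
time: 14.12
tool_pos: [0.5255, -0.2836, 0.1165]
tcp_rot: [2.404, 2.021, 0.001]
wrist_force: [0.2, 1.0, -3.2]
width: 0.267
grip_force: 45.3
```

Run:
```python
from dial import *
s=read_state(); im=vision.read_camera('wrist'); t=vision.read_camera('top'); save('w5',im); save('t5',t); cm=cam('wrist',s)
print(s['tool_pos'],comp(O,TH,s['tool_pos'])*1000,s['wrist_force'],s['width'],s['time'])
g=cv2.cvtColor(np.ascontiguousarray(im),cv2.COLOR_RGB2GRAY)
print(read(t,cam('top')))
c=np.zeros((400,800,3),np.uint8); c[:,:640]=im; save('w5c',im)
```

```text
[ 0.52549088 -0.28364572  0.11648476] [[  10.9771217  -270.92916459]] [ 0.18178899  0.9752149  -3.24084485] 0.2667774470986215 14.1167
{'ctr': array([ -2.5, 106.2]), 'R': np.float64(25.4), 'ptr': np.float64(-80.8), 'conf': np.float64(0.99), 'zero': np.float64(-179.6), 'czero': np.float64(1.0), 'mm': np.float64(0.06)}
```

View pics/w5.png

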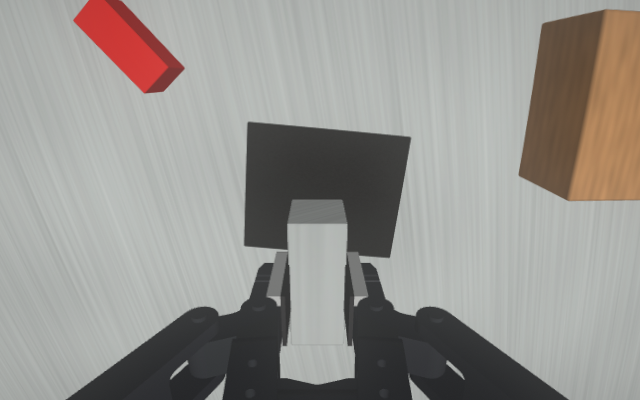

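The pad corners are at (247,122), (410,137), (390,257) and (245,245), and the master is held level at (318,270).

Run:
```python
from dial import *
s=read_state(); cm=cam('wrist',s)
p=onz(cm,[(247,122),(410,137),(390,257),(245,245)],.003); print(p.round(4).tolist(),comp(O,TH,p.mean(0))*1000)
```

```text
[[0.4842, -0.2203, 0.003], [0.5992, -0.251, 0.003], [0.5746, -0.3467, 0.003], [0.4598, -0.3159, 0.003]] [[  14.81269269 -270.09390859]]
```

jog_arm --turn '[[0,0,0],[0,0,0],[0,0,0],[0,0,0],[0,0,0],[0,0,0],[0,0,0]]' --delta_pos '[[0,0,0.02],[0,0,0.025],[0,0,0.025],[0,0,0.014],[0,0,0.006],[0,0,0],[0,0,0]]' --gripper '[0.01,0.01,0.01,0.01,0.01,0.01,0.01]'

```text
time: 14.8
tool_pos: [0.5259, -0.2825, 0.026]
tcp_rot: [2.402, 2.025, 0.0]
wrist_force: [0.2, -0.3, -2.2]
width: 0.269
grip_force: 45.2
```

jog_arm --turn '[[0,0,0],[0,0,0],[0,0,0],[0,0,0],[0,0,0],[0,0,0],[0,0,0]]' --delta_pos '[[0,0,0.002],[0,0,0.0015],[0,0,0.0015],[0,0,0.001],[0,0,0.001],[0,0,0],[0,0,0]]' --gripper '[0.01,0.01,0.01,0.01,0.01,0.01,0.01]'

```text
time: 15.38
tool_pos: [0.5252, -0.2832, 0.0185]
tcp_rot: [-2.403, -2.023, 0.0]
wrist_force: [-0.1, -0.5, -3.5]
width: 0.269
grip_force: 45.2
```

jog_arm --turn '[[0,0,0],[0,0,0],[0,0,0],[0,0,0]]' --delta_pos '[[0,0,0.0007],[0,0,0.0007],[0,0,0],[0,0,0]]' --gripper '[0.01,0.01,0.01,0.01]'

```text
time: 15.72
tool_pos: [0.5254, -0.2833, 0.0176]
tcp_rot: [2.403, 2.024, 0.0]
wrist_force: [-2.1, 0.8, 1.8]
width: 0.27
grip_force: 45.8
```

jog_arm --turn '[[0,0,0],[0,0,0],[0,0,0],[0,0,0],[0,0,0],[0,0,0],[0,0,0],[0,0,0],[0,0,0],[0,0,0],[0,0,0],[0,0,0],[0,0,0],[0,0,0]]' --delta_pos '[[0,0,0],[0,0,0],[0,0,0],[0,0,0],[0,0,-0.01],[0,0,-0.025],[0,0,-0.035],[0,0,-0.035],[0.01,-0.004,-0.035],[0.03,-0.01,-0.02],[0.038,-0.0105,0],[0.038,-0.0105,0],[0.038,-0.0105,0],[0.038,-0.0105,0]]' --gripper '[0.024,0.028,0.045,0.045,0.045,0.045,0.045,0.045,0.045,0.045,0.045,0.045,0.045,0.045]'

```text
time: 16.88
tool_pos: [0.5026, -0.083, 0.1785]
tcp_rot: [2.403, 2.022, 0.002]
wrist_force: [0.2, 0.9, -0.1]
width: 0.53
grip_force: 0.0
```

jog_arm --turn '[[0,0,0],[0,0,0],[0,0,0],[0,0,0],[0,0,0],[0,0,0],[0,0,0],[0,0,0],[0,0,0],[0,0,0],[0,0,0],[0,0,0]]' --delta_pos '[[0.038,-0.0105,0],[0.038,-0.0105,0],[0.038,-0.0105,0],[0.038,-0.0105,0],[0.038,-0.0105,0],[0.038,-0.0105,0],[0.038,-0.0105,0],[0.038,-0.0105,0.01],[0.038,-0.0105,0.01],[0.018,-0.0105,0.01],[0,0,0],[0,0,0]]' --gripper '[0.045,0.045,0.045,0.045,0.045,0.045,0.045,0.045,0.045,0.045,0.045,0.045]'

```text
time: 17.88
tool_pos: [0.4596, 0.2889, 0.147]
tcp_rot: [2.4, 2.027, -0.002]
wrist_force: [0.3, 0.4, 0.3]
width: 0.528
grip_force: 0.0
```

Run:
```python
from dial import *
s=read_state(); im=vision.read_camera('wrist'); t=vision.read_camera('top'); save('w6',im); save('t6',t); pickle.dump(s,open('w6.pkl','wb')); cm=cam('wrist',s)
print(s['tool_pos'],comp(O,TH,s['tool_pos'])*1000,s['wrist_force'],s['time'])
c=np.zeros((400,800,3),np.uint8); c[:,:640]=im
c[:160,640:]=cv2.resize(t[170:250,395:475],None,fx=2,fy=2); save('w6c',c)
```

```text
[0.45964645 0.28889265 0.14696402] [[-149.42673446  282.61061391]] [0.28911408 0.38240249 0.34998631] 17.8833
```

View pics/w6c.png

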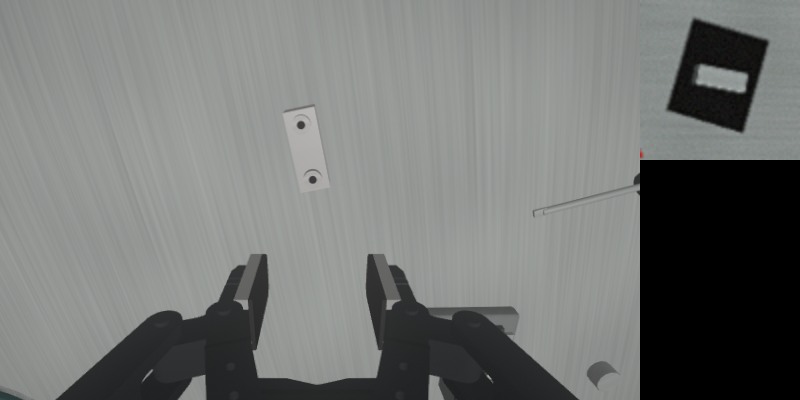

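The master lies flat on the pad (inset), and the spacer's boss holes are at (301,125) and (312,180).

Run:
```python
from dial import *
s=pickle.load(open('w6.pkl','rb')); cm=cam('wrist',s)
im=rd('w6'); g=cv2.cvtColor(np.ascontiguousarray(im),cv2.COLOR_RGB2GRAY)
h=[]
for u,v in [(301,125),(312,180)]:
    m=g[v-6:v+7,u-6:u+7]<90; yy,xx=np.nonzero(m); h.append((xx.mean()+u-6,yy.mean()+v-6))
P=onz(cm,h,.032); d=P[0]-P[1]; print(h,P.round(4).tolist(),np.linalg.norm(d)*1000)
q=onz(cm,[(282.5,113),(314,107),(329,187),(300,193)],.026); print(q.round(4).tolist(),q.mean(0))
e=q[0]+q[1]-q[2]-q[3]
for k in (d,e): print('yaw',np.degrees(np.arctan2(-k[0],k[1])))
R=Ro.from_rotvec(s['tcp_rot']).as_matrix(); print('tool yaw',np.degrees(np.arctan2(-R[0,0],R[1,0])))
y=np.arctan2(-d[0],d[1]); c=P.mean(0)[:2]; dl=c-s['tool_pos'][:2]
print('c',c,'delta along new tool x (part y):',dl@[-np.sin(y),np.cos(y)],'tool y:',dl@[np.cos(y),np.sin(y)])
print('delta cur tool', dl@R[:2,0], dl@R[:2,1])
```

```text
[(np.float64(300.7317073170732), np.float64(124.90243902439025)), (np.float64(312.15384615384613), np.float64(179.23076923076923))] [[0.4558, 0.3416, 0.032], [0.457, 0.2998, 0.032]] 41.875192332195184
[[0.4437, 0.3517, 0.026], [0.4673, 0.3521, 0.026], [0.4686, 0.2896, 0.026], [0.4452, 0.2885, 0.026]] [0.45619434 0.32048549 0.026     ]
yaw 1.6036306038722732
yaw 1.2317865665824193
tool yaw -9.62244553487506
c [0.45637802 0.32068177] delta along new tool x (part y): 0.031868132198147506 tool y: -0.002377529595708444
delta cur tool 0.030795512470120225 -0.008536173766583529
```

jog_arm --turn '[[0,0,0],[0,0,-0.097],[0,0,-0.097],[0,0,0],[0,0,0],[0,0,0],[0,0,0],[0,0,0],[0,0,0],[0,0,0],[0,0,0],[0,0,0],[0,0,0],[0,0,0]]' --delta_pos '[[0.0308,-0.0085,0],[0,0,0.02],[0,0,0.03],[0,0,0.03],[0,0,0.025],[0,0,0.018],[0,0,0.0085],[0,0,0.004],[0,0,0],[0,0,0],[0,0,0],[0,0,0],[0,0,0],[0,0,0]]' --gripper '[0.045,0.045,0.045,0.045,0.045,0.045,0.045,0.045,0.045,0.01,0.01,0.01,0.01,0.01]'

```text
time: 19.15
tool_pos: [0.4591, 0.3208, 0.0136]
tcp_rot: [2.194, 2.246, 0.006]
wrist_force: [0.2, -1.7, 6.4]
width: 0.267
grip_force: 46.3
```

jog_arm --turn '[[0,0,0],[0,0,0],[0,0,0],[0,0,0],[0,0,0],[0,0,0.097],[0,0,0.097],[0,0,0],[0,0,0],[0,0,0],[0,0,0],[0,0,0],[0,0,0],[0,0,0],[0,0,0],[0,0,0],[0,0,0],[0,0,0],[0,0,0]]' --delta_pos '[[0,0,-0.005],[0,0,-0.015],[0,0,-0.03],[0,0,-0.035],[0,0,-0.035],[0,0,0],[0,0,0],[-0.02,0,0],[-0.033,0,0],[-0.033,0.0,0],[-0.033,0.005,0],[-0.033,0.005,0],[-0.033,0.01,0],[-0.033,0.02,0],[-0.033,0.02,0],[-0.0246,0.02,0],[-0.015,0.012,0.01],[-0.01,0.008,0.02],[0,0,0]]' --gripper '[0.01,0.01,0.01,0.01,0.01,0.01,0.01,0.01,0.01,0.01,0.01,0.01,0.01,0.01,0.01,0.01,0.01,0.01,0.01]'

```text
time: 20.73
tool_pos: [0.5034, 0.0047, 0.0989]
tcp_rot: [-2.404, -2.019, 0.006]
wrist_force: [-0.8, -0.6, -1.7]
width: 0.267
grip_force: 45.3
```

jog_arm --turn '[[0,0,0],[0,0,0],[0,0,0]]' --delta_pos '[[0,0,0.02],[0,0,0],[0,0,0]]' --gripper '[0.01,0.01,0.01]'

```text
time: 20.98
tool_pos: [0.5029, 0.0073, 0.0808]
tcp_rot: [-2.4, -2.022, 0.004]
wrist_force: [-0.6, -0.7, -0.2]
width: 0.266
grip_force: 45.3
```

Run:
```python
from dial import *
s=read_state(); im=vision.read_camera('wrist'); save('w7',im); pickle.dump(s,open('w7.pkl','wb')); cm=cam('wrist',s)
print(s['tool_pos'],comp(O,TH,s['tool_pos'])*1000,s['wrist_force'],s['width'],s['time'])
save('w7c',cv2.resize(im[90:390,230:480],None,fx=2,fy=2,interpolation=cv2.INTER_CUBIC))
```

```text
[0.50291041 0.00734012 0.08078335] [[-59.81447785  12.21600235]] [-0.59190461 -0.71433499 -0.22267267] 0.26636591022117356 20.9833
```

View pics/w7c.png

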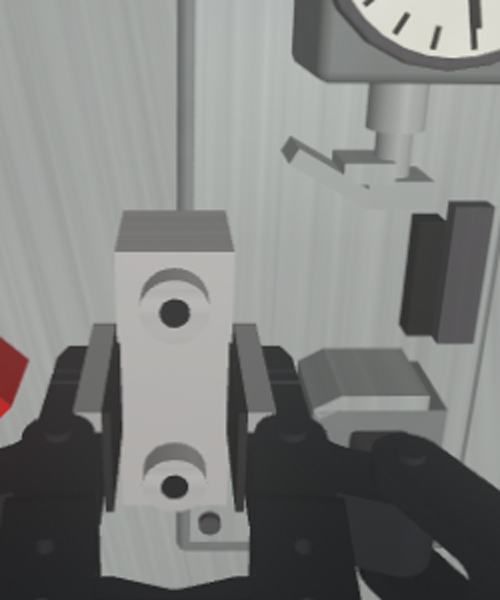

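The held spacer spans crop x 115–234, with holes at (175,313) and (175,487). The shoe edge is at crop row ~207 and the tailstock's foot line at crop row ~348.

Run:
```python
from dial import *
s=pickle.load(open('w7.pkl','rb')); cm=cam('wrist',s); C=lambda l:np.array(l)/2.+[230,90]
zt=s['tool_pos'][2]-.0136
for n,p,z in [('holes',[(174.5,313),(174.5,487)],zt+.032),('top +y',[(115,252),(234,252),(120,505)],zt+.026),('bot +y',[(123,211),(228,211)],zt),('ts foot',[(325,348),(408,349)],.02),('ts top',[(328,398),(430,397)],.048),('shoe',[(368,207),(434,208),(283,155)],.041),('fence',[(413,214),(441,214),(401,333),(434,333)],.028)]:
    print(n,(comp(O,TH,onz(cm,C(p),z))*1000).round(1).tolist())
R=Ro.from_rotvec(s['tcp_rot']).as_matrix();print('tool yaw',np.degrees(np.arctan2(-R[0,0],R[1,0])), 'tool z',R[:,2])
```

```text
holes [[-60.3, 33.1], [-60.4, -9.4]]
top +y [[-72.2, 43.7], [-48.3, 43.7], [-73.1, -19.7]]
bot +y [[-72.5, 43.6], [-47.8, 43.6]]
ts foot [[-11.0, -20.0], [16.7, -20.6]]
ts top [[-15.6, -20.7], [14.6, -20.7]]
shoe [[-7.2, 35.9], [11.2, 35.6], [-31.4, 50.6]]
fence [[10.2, 29.4], [18.6, 29.4], [10.8, -10.2], [21.4, -10.3]]
tool yaw -9.767159045639975 tool z [-3.86806031e-03  3.85491604e-04 -9.99992445e-01]
```

jog_arm --turn '[[0,0,0],[0,0,0],[0,0,0],[0,0,0],[0,0,0],[0,0,0],[0,0,0],[0,0,0]]' --delta_pos '[[0.0013,0.01,0],[0,0,0.012],[0,0,0.015],[0,0,0.01],[0,0,0.005],[0,0,0.003],[0,0,0.001],[0,0,0]]' --gripper '[0.01,0.01,0.01,0.01,0.01,0.01,0.01,0.01]'

```text
time: 21.7
tool_pos: [0.515, 0.0063, 0.0355]
tcp_rot: [-2.403, -2.024, 0.0]
wrist_force: [0.2, -0.4, -1.2]
width: 0.266
grip_force: 45.4
```

```bash
cat > st.py <<'E'
from dial import *
s=read_state(); print((comp(O,TH,s['tool_pos'])*1000).round(1),s['tool_pos'][2].round(4),'Fcomp',(comp(np.zeros(2),TH,s['wrist_force'])).round(1),s['wrist_force'][2].round(1),s['torque'].round(2),s['time'])
E
python3 st.py
```

```text
[[-47.8  13.2]] 0.0355 Fcomp [[ 0.2 -0.4]] -1.2 [0.09 0.01 0.  ] 21.7
```

jog_arm --turn '[[0,0,0],[0,0,0],[0,0,0],[0,0,0],[0,0,0],[0,0,0],[0,0,0],[0,0,0],[0,0,0],[0,0,0],[0,0,0]]' --delta_pos '[[0,0,0.001],[0,0,0.0006],[0,0.003,0],[0,0.004,0],[0,0.004,0],[0,0.003,0],[0,0.003,0],[0,0.003,0],[0,0.003,0],[0,0.002,0],[0,0,0]]' --gripper '[0.01,0.01,0.01,0.01,0.01,0.01,0.01,0.01,0.01,0.01,0.01]'

```text
time: 22.62
tool_pos: [0.5356, 0.0019, 0.0337]
tcp_rot: [-2.398, -2.02, 0.011]
wrist_force: [-12.3, -0.6, 10.5]
width: 0.266
grip_force: 46.8
```

```bash
python3 st.py; python3 rdial.py | head -2
```

```text
[[-26.7  12.4]] 0.0337 Fcomp [[-12.1  -2.6]] 10.5 [-0.07  2.05  0.09] 22.6167Traceback (most recent call last):
  File "rdial.py", line 2, in <module>
    for c in ['top','scene']: print(c,read(vision.read_camera(c),cam(c)))
                                      ~~~~^^^^^^^^^^^^^^^^^^^^^^^^^^^^^^
  File "dial.py", line 22, in read
    p,cp=ang(.25,.62); zr,cz=ang(.65,.88,180)
                             ~~~^^^^^^^^^^^^^
  File "dial.py", line 20, in ang
    w=np.clip(top-G[k]-.25*(top-G[k].min()),0,None); v=D[k]/np.hypot(*D[k].T)[:,None]
                                ~~~~~~~~^^
    return umr_minimum(a, axis, None, out, keepdims, initial, where)
ValueError: zero-size array to reduction operation minimum which has no identity
```

```bash
sed -i "s/\['top','scene'\]/['scene']/" rdial.py; python3 rdial.py
```

```text
scene {'ctr': array([ 10.5, 115.3]), 'R': np.float64(25.6), 'ptr': np.float64(-155.8), 'conf': np.float64(0.99), 'zero': np.float64(179.2), 'czero': np.float64(1.0), 'mm': np.float64(3.75)}
[0.53558595 0.00195654 0.03368185] [[-26.69871142  12.35707688]] [-11.91970199  -0.94325862  10.22249127] 22.7167
```

jog_arm --turn '[[0,0,0],[0,0,0],[0,0,0],[0,0,0]]' --delta_pos '[[0,-0.004,-0.001],[0,-0.004,0],[0.001,0,0],[0,0,0]]' --gripper '[0.01,0.01,0.01,0.01]'

```text
time: 23.05
tool_pos: [0.5313, 0.0043, 0.0349]
tcp_rot: [-2.402, -2.024, 0.001]
wrist_force: [-2.4, -2.0, -0.5]
width: 0.269
grip_force: 45.5
```

```bash
python3 st.py; python3 rdial.py
python3 - <<'E'
from dial import *
s=read_state(); im=vision.read_camera('wrist'); save('w8',im); pickle.dump(s,open('w8.pkl','wb')); cm=cam('wrist',s)
# held spacer holes, dark blobs inside bright top
g=cv2.cvtColor(np.ascontiguousarray(im),cv2.COLOR_RGB2GRAY); zt=s['tool_pos'][2]-.0136
for u,v in [(317,246),(317,333)]:
    k=g[v-9:v+10,u-9:u+10]; yy,xx=np.nonzero(k<90); p=(xx.mean()+u-9,yy.mean()+v-9); print(len(xx),p,comp(O,TH,onz(cm,[p],zt+.032))*1000)
E
```

```text
[[-31.3  14. ]] 0.0349 Fcomp [[-2.  -2.4]] -0.5 [-0.37  0.5  -0.01] 23.05
scene {'ctr': array([ 10.3, 115.4]), 'R': np.float64(25.5), 'ptr': np.float64(-139.2), 'conf': np.float64(0.99), 'zero': np.float64(179.5), 'czero': np.float64(1.0), 'mm': np.float64(2.94)}
[0.53137311 0.00431563 0.03487223] [[-31.24598127  13.98056273]] [-3.12954771 -3.1196118   0.26521853] 23.1
157 (np.float64(316.61146496815286), np.float64(246.36305732484075)) [[-32.02532046  34.92095899]]
118 (np.float64(316.97457627118644), np.float64(333.04237288135596)) [[-31.99386673  -7.39707038]]
```

jog_arm --turn '[[0,0,0],[0,0,0],[0,0,0],[0,0,0],[0,0,0],[0,0,0],[0,0,0],[0,0,0]]' --delta_pos '[[0.0004,0.002,0],[0.0004,0.002,0],[0.0003,0.002,0],[0.0003,0.002,0],[0,0.002,0],[0,0.002,0],[0,0,0],[0,0,0]]' --gripper '[0.01,0.01,0.01,0.01,0.01,0.01,0.01,0.01]'

```text
time: 23.82
tool_pos: [0.539, 0.0038, 0.0337]
tcp_rot: [-2.397, -2.02, 0.013]
wrist_force: [-13.1, -1.7, 6.6]
width: 0.267
grip_force: 46.4
```

```bash
python3 st.py; python3 rdial.py
```

```text
[[-23.7  14.7]] 0.0337 Fcomp [[-12.6  -3.9]] 6.6 [-0.47  2.16  0.2 ] 23.8167
scene {'ctr': array([ 10.3, 115.4]), 'R': np.float64(25.5), 'ptr': np.float64(129.4), 'conf': np.float64(0.99), 'zero': np.float64(179.6), 'czero': np.float64(1.0), 'mm': np.float64(7.51)}
[0.5389582  0.00378901 0.03370465] [[-23.67929044  14.72627362]] [-12.69337078  -3.70093727   6.5875368 ] 23.8667
```

jog_arm --turn '[[0,0,0],[0,0,0],[0,0,0],[0,0,0],[0,0,0],[0,0,0],[0,0,0]]' --delta_pos '[[-0.0003,0.0015,-0.001],[-0.0003,0.0015,0],[0,0.0015,0],[0,0.0015,0],[0,0.001,0],[0,0,0],[0,0,0]]' --gripper '[0.01,0.01,0.01,0.01,0.01,0.01,0.01]'

```text
time: 24.45
tool_pos: [0.5493, 0.0012, 0.035]
tcp_rot: [-2.401, -2.024, 0.005]
wrist_force: [-4.2, -5.5, -2.3]
width: 0.263
grip_force: 45.3
```

```bash
python3 st.py; python3 rdial.py
```

```text
[[-13.1  13.9]] 0.035 Fcomp [[-3.3 -6.2]] -2.3 [-0.99  0.71  0.05] 24.45
scene {'ctr': array([ 10.5, 115.3]), 'R': np.float64(25.6), 'ptr': np.float64(86.2), 'conf': np.float64(0.99), 'zero': np.float64(179.2), 'czero': np.float64(1.0), 'mm': np.float64(9.65)}
[0.54927492 0.00119283 0.03498099] [[-13.07407553  13.88695362]] [-3.82901945 -4.57852329 -2.17975853] 24.5
```

jog_arm --turn '[[0,0,0],[0,0,0],[0,0,0],[0,0,0],[0,0,0],[0,0,0],[0,0,0],[0,0,0]]' --delta_pos '[[0,0.002,0],[0,0.002,0],[0,0.002,0],[0,0.002,0.0004],[0,0.002,0.0004],[0,0,0.0004],[0,0,0],[0,0,0]]' --gripper '[0.01,0.01,0.01,0.01,0.01,0.01,0.01,0.01]'

```text
time: 25.17
tool_pos: [0.5601, -0.0006, 0.0343]
tcp_rot: [2.402, 2.024, -0.003]
wrist_force: [-3.6, -6.4, -0.6]
width: 0.265
grip_force: 45.5
```

```bash
python3 st.py; python3 rdial.py
```

```text
[[-2.1 13.9]] 0.0343 Fcomp [[-2.4 -6.9]] -0.6 [-0.93  0.54  0.11] 25.1667
scene {'ctr': array([ 10.5, 115.4]), 'R': np.float64(25.6), 'ptr': np.float64(83.7), 'conf': np.float64(0.99), 'zero': np.float64(179.2), 'czero': np.float64(1.0), 'mm': np.float64(9.77)}
[ 0.56006634 -0.00061548  0.03432325] [[-2.13221623 13.90363527]] [-2.50269256 -5.27418137 -1.06530371] 25.2167
```

jog_arm --turn '[[0,0,0],[0,0,0],[0,0,0],[0,0,0],[0,0,0],[0,0,0]]' --delta_pos '[[-0.0004,0,0.0004],[-0.0004,0,0],[-0.0004,0,0],[-0.0004,0,0],[0,0,0],[0,0,0]]' --gripper '[0.01,0.01,0.01,0.01,0.01,0.01]'

```text
time: 25.72
tool_pos: [0.56, -0.0021, 0.0341]
tcp_rot: [2.402, 2.024, -0.002]
wrist_force: [-3.0, -5.3, -0.6]
width: 0.266
grip_force: 45.6
```

```bash
python3 st.py; python3 rdial.py
```

```text
[[-2.  12.5]] 0.0341 Fcomp [[-2.  -5.8]] -0.6 [-0.89  0.58  0.04] 25.7167
scene {'ctr': array([ 10.5, 115.2]), 'R': np.float64(25.6), 'ptr': np.float64(111.1), 'conf': np.float64(0.99), 'zero': np.float64(178.8), 'czero': np.float64(1.0), 'mm': np.float64(8.38)}
[ 0.55998702 -0.00207431  0.03412628] [[-1.96713451 12.45201442]] [-3.43742454 -5.31108692 -0.32925308] 25.7667
```

jog_arm --turn '[[0,0,0],[0,0,0],[0,0,0],[0,0,0],[0,0,0],[0,0,0]]' --delta_pos '[[-0.0003,0,0.0003],[-0.0003,0,0],[-0.0003,0,0],[-0.0003,0,0],[0,0,0],[0,0,0]]' --gripper '[0.01,0.01,0.01,0.01,0.01,0.01]'

```text
time: 26.27
tool_pos: [0.56, -0.0027, 0.0339]
tcp_rot: [2.403, 2.024, -0.001]
wrist_force: [-2.9, -3.9, -1.2]
width: 0.264
grip_force: 45.5
```

```bash
python3 st.py; python3 rdial.py
```

```text
[[-1.8 11.8]] 0.0339 Fcomp [[-2.2 -4.3]] -1.2 [-0.72  0.47  0.04] 26.2667
scene {'ctr': array([ 10.6, 115.4]), 'R': np.float64(25.6), 'ptr': np.float64(126.1), 'conf': np.float64(0.99), 'zero': np.float64(179.4), 'czero': np.float64(1.0), 'mm': np.float64(7.67)}
[ 0.56004065 -0.00273156  0.03398334] [[-1.80464403 11.81291279]] [-2.65848777 -5.43462336 -1.16149913] 26.3167
```

jog_arm --turn '[[0,0,0],[0,0,0],[0,0,0],[0,0,0],[0,0,0]]' --delta_pos '[[-0.0003,0,0],[-0.0003,0,0],[-0.0002,0,0],[0,0,0],[0,0,0]]' --gripper '[0.01,0.01,0.01,0.01,0.01]'

```text
time: 26.73
tool_pos: [0.56, -0.0028, 0.034]
tcp_rot: [-2.403, -2.023, -0.001]
wrist_force: [-1.0, 0.8, -3.1]
width: 0.265
grip_force: 45.2
```

```bash
python3 st.py; python3 rdial.py
```

```text
[[-1.8 11.7]] 0.034 Fcomp [[-1.1  0.6]] -3.1 [0.02 0.2  0.03] 26.7333
scene {'ctr': array([ 10.6, 115.4]), 'R': np.float64(25.6), 'ptr': np.float64(126.5), 'conf': np.float64(0.99), 'zero': np.float64(179.3), 'czero': np.float64(1.0), 'mm': np.float64(7.64)}
[ 0.55998243 -0.00280845  0.03398055] [[-1.84923194 11.72738612]] [-1.74386695  1.06361425 -3.463251  ] 26.7833
```

jog_arm --turn '[[0,0,0],[0,0,0],[0,0,0],[0,0,0],[0,0,0],[0,0,0],[0,0,0]]' --delta_pos '[[0,0,0.0005],[0,0.0008,0.0003],[0,0.0008,0],[0,0.0008,0],[0,0.0008,0],[0,0,0],[0,0,0]]' --gripper '[0.01,0.01,0.01,0.01,0.01,0.01,0.01]'

```text
time: 27.37
tool_pos: [0.5604, -0.0029, 0.0337]
tcp_rot: [-2.4, -2.02, 0.006]
wrist_force: [-10.8, 2.9, 9.3]
width: 0.263
grip_force: 46.7
```

```bash
python3 st.py; python3 rdial.py
```

```text
[[-1.4 11.7]] 0.0337 Fcomp [[-11.2   1.1]] 9.3 [ 0.54  1.79 -0.03] 27.3667
scene {'ctr': array([ 10.6, 115.4]), 'R': np.float64(25.6), 'ptr': np.float64(126.5), 'conf': np.float64(0.99), 'zero': np.float64(179.4), 'czero': np.float64(1.0), 'mm': np.float64(7.64)}
[ 0.56046629 -0.00291235  0.03364982] [[-1.35481312 11.7056388 ]] [-11.11589041   3.41229115  10.16558573] 27.4167
```

jog_arm --turn '[[0,0,0],[0,0,0],[0,0,0],[0,0,0],[0,0,0]]' --delta_pos '[[0,0.0005,-0.001],[0,0.0005,0],[0,0.0005,0],[0,0,0],[0,0,0]]' --gripper '[0.01,0.01,0.01,0.01,0.01]'

```text
time: 27.83
tool_pos: [0.5609, -0.003, 0.0337]
tcp_rot: [-2.399, -2.019, 0.008]
wrist_force: [-10.9, 2.6, 6.1]
width: 0.261
grip_force: 46.3
```

```bash
python3 st.py; python3 rdial.py
```

```text
[[-0.9 11.7]] 0.0337 Fcomp [[-11.2   0.8]] 6.1 [ 0.6   1.82 -0.04] 27.8333
scene {'ctr': array([ 10.6, 115.4]), 'R': np.float64(25.5), 'ptr': np.float64(126.2), 'conf': np.float64(0.99), 'zero': np.float64(179.4), 'czero': np.float64(1.0), 'mm': np.float64(7.66)}
[ 0.56094212 -0.00302292  0.03371401] [[-0.86721509 11.67596261]] [-10.44599623   3.02015488   6.38090929] 27.8833
```

jog_arm --turn '[[0,0,0],[0,0,0],[0,0,0],[0,0,0],[0,0,0]]' --delta_pos '[[0,0.0006,-0.0008],[0,0.0006,0],[0,0.0006,0],[0,0,0],[0,0,0]]' --gripper '[0.01,0.01,0.01,0.01,0.01]'

```text
time: 28.3
tool_pos: [0.5628, -0.0033, 0.0338]
tcp_rot: [-2.399, -2.019, 0.007]
wrist_force: [-8.6, 3.2, 1.8]
width: 0.269
grip_force: 45.7
```

```bash
python3 st.py; python3 rdial.py
```

```text
[[ 1.  11.7]] 0.0338 Fcomp [[-9.   1.7]] 1.8 [0.56 1.45 0.02] 28.3
scene {'ctr': array([ 10.5, 115.2]), 'R': np.float64(25.6), 'ptr': np.float64(125.5), 'conf': np.float64(0.99), 'zero': np.float64(178.8), 'czero': np.float64(1.0), 'mm': np.float64(7.66)}
[ 0.56274848 -0.00333516  0.03380469] [[ 0.96592887 11.66934843]] [-8.04856922  3.78980998  1.2699062 ] 28.35
```

jog_arm --turn '[[0,0,0],[0,0,0],[0,0,0],[0,0,0]]' --delta_pos '[[0,0.0006,0],[0,0.0006,0],[0,0,0],[0,0,0]]' --gripper '[0.01,0.01,0.01,0.01]'

```text
time: 28.68
tool_pos: [0.563, -0.0034, 0.0338]
tcp_rot: [-2.398, -2.018, 0.009]
wrist_force: [-10.2, 4.0, 2.5]
width: 0.268
grip_force: 46.0
```

jog_arm --turn '[[0,0,0],[0,0,0],[0,0,0],[0,0,0]]' --delta_pos '[[0,0.0006,0],[0,0.0006,0],[0,0,0],[0,0,0]]' --gripper '[0.01,0.01,0.01,0.01]'

```text
time: 29.02
tool_pos: [0.563, -0.0034, 0.0338]
tcp_rot: [-2.396, -2.017, 0.012]
wrist_force: [-12.7, 3.3, 6.8]
width: 0.265
grip_force: 46.3
```

```bash
python3 st.py; python3 rdial.py
```

```text
[[ 1.3 11.7]] 0.0338 Fcomp [[-13.    1.1]] 6.8 [ 0.73  2.36 -0.03] 29.0167
scene {'ctr': array([ 10.3, 115.3]), 'R': np.float64(25.6), 'ptr': np.float64(124.9), 'conf': np.float64(0.99), 'zero': np.float64(178.9), 'czero': np.float64(1.0), 'mm': np.float64(7.7)}
[ 0.56305017 -0.00337846  0.03374979] [[ 1.27060988 11.67696635]] [-13.38776597   3.93993211   6.67238802] 29.0667
```

jog_arm --turn '[[0,0,0],[0,0,0],[0,0,0],[0,0,0],[0,0,0],[0,0,0],[0,0,0]]' --delta_pos '[[0,-0.0015,0],[0,-0.0015,0],[0,0,0],[0,0,0],[0,0,0],[0,0,0],[0,0,-0.001]]' --gripper '[0.01,0.01,0.024,0.028,0.036,0.036,0.036]'

```text
time: 29.65
tool_pos: [0.5675, -0.0046, 0.0371]
tcp_rot: [2.401, 2.022, 0.004]
wrist_force: [-0.4, 0.7, -0.7]
width: 0.421
grip_force: 0.0
```

```bash
python3 st.py; python3 rdial.py
```

```text
[[ 5.9 11.2]] 0.0371 Fcomp [[-0.6  0.7]] -0.7 [-0.04  0.02 -0.02] 29.65
scene {'ctr': array([ 10.4, 115.3]), 'R': np.float64(25.5), 'ptr': np.float64(125.5), 'conf': np.float64(0.99), 'zero': np.float64(179.2), 'czero': np.float64(1.0), 'mm': np.float64(7.68)}
[ 0.56746519 -0.00456159  0.03722951] [[ 5.82111636 11.24668619]] [ 0.45524717 -0.85966865  0.51677527] 29.7
```

jog_arm --turn '[[0,0,0],[0,0,0],[0,0,0],[0,0,0],[0,0,0],[0,0,0]]' --delta_pos '[[0,0.001,0.001],[0,0.001,0],[0,0.001,0],[0,0.001,0],[0,0,0],[0,0,0]]' --gripper '[0.036,0.036,0.036,0.036,0.036,0.036]'

```text
time: 30.2
tool_pos: [0.5689, -0.0049, 0.0349]
tcp_rot: [-2.402, -2.023, 0.002]
wrist_force: [-3.7, 0.6, 2.8]
width: 0.42
grip_force: 1.7
```

```bash
python3 st.py
```

```text
[[ 7.3 11.2]] 0.0349 Fcomp [[-3.7 -0. ]] 2.8 [ 0.08  0.61 -0.02] 30.2
```

jog_arm --turn '[[0,0,0],[0,0,0],[0,0,0],[0,0,0],[0,0,0],[0,0,0]]' --delta_pos '[[0,0.001,-0.0005],[0,0.001,-0.0005],[0,0.001,0],[0,0.001,0],[0,0,0],[0,0,0]]' --gripper '[0.036,0.036,0.036,0.036,0.036,0.036]'

```text
time: 30.7
tool_pos: [0.5692, -0.005, 0.0347]
tcp_rot: [-2.398, -2.019, 0.01]
wrist_force: [-10.4, 2.8, 5.0]
width: 0.422
grip_force: 5.4
```

```bash
python3 st.py
```

```text
[[ 7.6 11.1]] 0.0347 Fcomp [[-10.8   1. ]] 5.0 [0.5  1.87 0.03] 30.7
```

jog_arm --turn '[[0,0,0],[0,0,0],[0,0,0],[0,0,0],[0,0,0],[0,0,0]]' --delta_pos '[[0,0.001,-0.0005],[0,0.001,-0.0005],[0,0.001,0],[0,0.001,0],[0,0.0005,0],[0,0,0]]' --gripper '[0.036,0.036,0.036,0.036,0.036,0.036]'

```text
time: 31.2
tool_pos: [0.5696, -0.005, 0.0346]
tcp_rot: [-2.393, -2.015, 0.019]
wrist_force: [-19.3, 4.5, 9.3]
width: 0.421
grip_force: 9.5
```

```bash
python3 st.py; python3 rdial.py
```

```text
[[ 8.  11.1]] 0.0346 Fcomp [[-19.8   1.3]] 9.3 [0.72 3.23 0.01] 31.2
scene {'ctr': array([ 10.4, 115.3]), 'R': np.float64(25.5), 'ptr': np.float64(125.8), 'conf': np.float64(0.99), 'zero': np.float64(179.2), 'czero': np.float64(1.0), 'mm': np.float64(7.67)}
[ 0.56952559 -0.00499961  0.03459617] [[ 7.92570828 11.15840827]] [-19.77031416   4.57869976  10.73181197] 31.25
```

jog_arm --turn '[[0,0,0],[0,0,0],[0,0,0],[0,0,0],[0,0,0],[0,0,0],[0,0,0],[0,0,0],[0,0,0],[0,0,0],[0,0,0],[0,0,0],[0,0,0],[0,0,0]]' --delta_pos '[[0,-0.003,0],[0,-0.003,0],[0,-0.003,0],[0,-0.004,0],[0,-0.004,0],[0,0,0],[0,0,0],[0,0,-0.005],[0,0,-0.015],[0,0,-0.03],[0.02,0,-0.035],[0.02,0,-0.035],[0,0,0],[0,0,0]]' --gripper '[0.036,0.036,0.036,0.036,0.036,0.046,0.046,0.046,0.046,0.046,0.046,0.046,0.046,0.046]'

```text
time: 32.42
tool_pos: [0.5713, 0.0367, 0.1613]
tcp_rot: [2.398, 2.022, 0.01]
wrist_force: [-1.1, -0.2, 0.1]
width: 0.539
grip_force: 0.0
```

```bash
python3 wd.py w9
python3 - <<'E'
from dial import *
s=pickle.load(open('w9.pkl','rb')); cm=cam('wrist',s); im=rd('w9'); g=cv2.cvtColor(np.ascontiguousarray(im),cv2.COLOR_RGB2GRAY)
for y in (33,-9):  # boss holes expected at comparator (0, 11.9 +/- 21), z 52
    c,sn=np.cos(TH),np.sin(TH); X=[O[0]-sn*y*1e-3,O[1]+c*y*1e-3,.052]; u,v=proj(cm,X)[0].round().astype(int)
    k=g[v-9:v+10,u-9:u+10]; yy,xx=np.nonzero(k<95); p=(xx.mean()+u-9,yy.mean()+v-9); print(len(xx),(u,v),p,comp(O,TH,onz(cm,[p],.052))*1000)
E
```

```text
{'ctr': array([-1.000e-01,  1.102e+02]), 'R': np.float64(25.0), 'ptr': np.float64(121.2), 'conf': np.float64(1.0), 'zero': np.float64(179.9), 'czero': np.float64(1.0), 'mm': np.float64(7.93)} [[ 2.68971087 52.5896362 ]] [0.57127235 0.03672461 0.1612814 ] [-1.09651841 -0.18973234  0.0620206 ] 32.4167
38 (np.int64(313), np.int64(219)) (np.float64(314.7894736842105), np.float64(219.1578947368421)) [[ 1.14570222 32.58900394]]
31 (np.int64(314), np.int64(266)) (np.float64(314.6774193548387), np.float64(267.0967741935484)) [[ 0.90919719 -9.70485315]]
```

jog_arm --turn '[[0,0,0],[0,0,0],[0,0,0]]' --delta_pos '[[0,0,0],[0,0,0],[0,0,0]]' --gripper '[0.046,0.046,0.046]'

```text
time: 32.72
tool_pos: [0.5668, 0.0354, 0.1552]
tcp_rot: [-2.402, -2.022, 0.004]
wrist_force: [-0.4, 0.6, 0.9]
width: 0.541
grip_force: 0.0
```

```bash
python3 -c "
from workcell import ticket
print(ticket.finish_job())"
```

```text
the job is handed in; nothing more can be done
None
```

The job is handed in at about 33 s, with no verdict returned. With the master in, the dial was set at 4.99 mm (zero mark is 5.00). The master lies flat on the pad. The spacer was pressed to the fence at about 20 N and left in the gauge, where the dial reads 7.93 mm (8.00 expected).

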